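Switch the ball sorter's seesaw gate to the other chute

ROBOT

A 6-joint arm with a two-finger parallel gripper is mounted at the origin on the work surface. World frame = base frame: x ahead of the robot, y to its left, z up, the work surface at z = 0. Lengths are in m, angles in rad, forces in N, time in s.
With the tool pointing down it reaches from about 0.325 to 0.9 m from the base axis. Payload 3.5 kg.
Tool frame: the origin (TCP) lies on the centre line of the jaws, within the pads' length; the fingertips stand 8 mm ahead of it and the grasp point (between the pads) lies 11 mm behind it (manip.tcp_to_tips is the distance from the TCP to the fingertips, in m); z points along the fingers, y is the line along which they close (so a half turn about z gives the same grasp; the last joint's range is limited). The gripper opens to 85 mm and grips with 20 to 120 N. Pads are 22 mm wide; open, the fingers measure 114 mm over their backs; the gripper's body (76 mm by 85 mm) begins 54 mm behind the grasp point. The pads swing forward as they close: fully open they stand 13 mm farther back than shut.
Start: joints at [-1.227, 0.276, -0.026, 1.268, 0, 1.467], TCP at [0.27, -0.564, 0.239] pointing down, gripper open.
Joint ranges: [-3.12, 3.12], [-0.85, 1.88], [-1.08, 1.24], [-1.95, 2.15], [-1.57, 1.53], [-3.14, 3.14]. Speed limits (rad/s): [2.57, 2.57, 3.14, 3.14, 3.14, 3.14].

INTERFACE

Orientations are given as a unit quaternion [w, x, y, z].
In Python, from cell import manip gives the robot as it stands. The module is installed in compiled form; this text tells all that it offers.
- The arm moves only by the tool step_arm, never from a script. Its argument "moves" is a list of rows, each an object of numbers: "tx", "ty", "tz": the shift along the world's x, y, z in cm; "spin": the turn about the world's z in degrees. In form: [{"tx": .., "ty": .., "tz": .., "spin": ..}, ...]. A call has 1 to 10 rows; each row shifts and turns the commanded pose from where the row before left it; what a row does not reach is not made up. A row lasts 1/10 s, in which the tool goes at most 50 mm and 8.59 degrees, less where a joint would pass 70% of its speed; a pose out of reach is approached as far as the arm can. A call is refused whole if a number of a shift passes 5 or a number of a turn 8.59, either way. A call with a gripper value outside its range is refused whole. "claw" is the finger opening in cm, from 0 to 8.54, set as the call begins (left out, the last holds). The fingers move at their own pace and stop on an object; "newtons" is the grip in N (left out, the last holds). Time passes only in rows, so rows that do not move let the fingers close. It gives the time, the measured TCP pose, the force, the opening and the grip force at its end, in the units of the state.
- manip.get_state(): the state, without advancing time (a new reading comes with each control period).
- manip.read_camera(name): name is "scene" or "top" or "wrist"; returns the picture (420x560x3 uint8, red, green, blue); there is no depth.
- manip.camera_info(name): a dict with "vfov" (degrees; the focal length in pixels is half the picture's height over the tangent of half this angle, whatever the lens; pixels are square), "cx", "cy" (the principal point, pixels), "k1" (the pictures are not rectified: a ray, as slopes to the right and down, at radius r is drawn at 1 + k1 r^2 times it, then the intrinsics apply), "camera_from_world" (4x4, takes a point from world to camera coordinates); the wrist camera has in their place "tool_from_camera" (4x4, takes a point from camera to tool coordinates, whose origin is the TCP and whose axes are the flange's). Camera axes: x right, y down, z forward; pixel columns grow to the right and rows downward; lengths in m; the calibration is good to about 2 mm. A picture is of the moment at which its call begins: read the wrist's pose just before it. camera_info takes no time and is no camera call.
- manip.sign_off(): hands the job in; it is judged then, once.
The state is a dict: "t": time; "q": joint angles; "dq": joint speeds; "joint_efforts": joint torques, N m; "ee_pos": TCP position; "tcp_rot": TCP orientation; "ft_force": force on the tool from outside, world axes, zero at the start; "moment": the same for the moment, N m; "finger_gap": opening from 0.0 (shut) to 1.0 (fully open); "grip_force": force on a finger pad.
Only numpy, scipy, OpenCV 4.12 (cv2) and the standard library are available. Lean on these libraries where they do the work, as an engineer would, in place of code of your own. Each camera call takes 0.05 s, during which the arm holds its last target. There are 200 camera calls.

TASK

On the ball sorter on the workbench, rock the seesaw gate over its pivot so that it leans to the other side. Then push both steel balls along the feed lane so that they drop onto the gate and run down that other chute into its tray. Use only the fingertips: do not lift or carry the balls, and leave everything else on the bench where it is.

Things in the scene. Friction and masses are not known exactly. Their poses are not given: they have to be found in the camera images.
- sorter: Fixed ball sorter on a plywood board 10 mm thick. Origin on the bench below the middle of the gate's pivot; x runs along the feed lane from the balls to the gate (away from the robot, give or take the yaw), y to the left chute, z up. Past each end of the gate a chute slopes outward into a tray, inside y = 207 to 343 mm, x = -55 to 55 mm (right: mirrored).
- lane_end (a point): Middle of the feed lane's floor at its gate end, 27 mm before the pivot, 129 mm above the bench. The lane, an aluminium channel, runs 130 mm back from it, rising 4 degrees to 137 mm; floor 46 mm wide, rails 10 mm high, ends open. Cross bars 2 mm high, 19 and 67 mm back from here, each hold one ball; a ball pushed over the front bar rolls on by itself onto the gate.
- gate (a joint): Lean of the seesaw gate, rad: +0.2 = left (+y) end up, balls run to the right; -0.2 = the reverse. Starts fully over to either side. A steel trough 220 mm long, pivot along the sorter's x, 105 mm up. A weight behind it (dark cylinder, 48 mm across, 47 mm past the pivot, top 193 mm up) tips it over by itself once past level and keeps it there. About 1 N on the raised tab rocks it.
- tab_left (a point): Centre of the top face of the gate's left press tab, a flat steel plate 42 x 42 mm, 5 mm thick, that sticks out from the trough towards the feed-lane side (robot side), 85 mm left of the pivot and 50 mm before it. It tilts with the gate: about 133 mm above the bench when raised, 99 mm when down.
- tab_right (a point): The same on the gate's right press tab, 85 mm right of the pivot.
- ball_front_center (a point): Centre of the steel ball nearer the gate, 36 mm in diameter, smooth and lightly oiled, about 0.19 kg, starting against the front bar of the feed lane.
- ball_rear_center (a point): Centre of the other, equal steel ball, 48 mm behind the first along the lane, against the rear bar. Behind it there is free room for the fingers: the lane floor ends 35 mm behind the ball, with only the low plywood board under it.
- tray_left (a point): Centre of the floor of the left tray (inside 110 x 136 mm, walls up to 65 mm above the bench, outer wall 80 mm).
- tray_right (a point): The same in the right tray.
- mug: Bystander: white mug, 80 across, 90 high; origin at its underside middle. Not to be moved.
- jar: Bystander: glass jar, 60 across, 75 high; origin at its underside middle. Not to be moved.
- collar: Bystander: steel collar, 52 across, 22 high; origin at its underside middle. Not to be moved.
- screwdriver: Bystander: screwdriver lying flat; origin at its underside. Not to be moved.
- wrench: Bystander: wrench lying flat; origin at its underside. Not to be moved.
- can: Bystander: red can, 60 across, 130 high; origin at its underside middle. Not to be moved.
- carton: Bystander: cardboard carton 90 x 70, 50 high; origin at its underside middle. Not to be moved.
- hub: Bystander: dark steel disc, 70 across, 30 high; origin at its underside middle. Not to be moved.
Not all that is in view belongs to the job. Leave any green or turquoise look-alike of the part that bears ball_front_center alone. Leave any pink look-alike of the part that bears ball_rear_center alone.

How it is judged:
By the outcome, as a careful person would: the job done as asked, in the order asked, and still so for the second after the job is handed in, with the robot touching nothing.
It also fails if it takes over 38 s, if anything falls off the work surface, if the arm or the gripper's body presses on something with over 40 N, if the wrist force passes 120 N, or if a joint passes its speed limit or range.

## Working session

There is one attempt and no reset: what is moved stays moved. The work goes in short steps, Python scripts to look and compute and a tool call to move; the robot and the scene stay as the last step left them, time stands still between calls to the robot, and variables do not carry over. Pictures are saved under pics/ and viewed, at most 10 in all, crops included, and the job is handed in when it is done.

Besides the shell and the picture viewer there is one more tool, called after ">>>" as a command line: name --argument value ..., lists and objects as JSON in quotes. step_arm: Moves the arm, as the interface text tells. Its arguments: {"type":"object","properties":{"moves":{"type":"array"},"claw":{"type":"number"},"newtons":{"type":"number"}},"required":["moves"]}

```bash
mkdir -p pics
cat > h.py <<'E'
import numpy as np, cv2
from cell import manip
def save(name,fn):
    im=manip.read_camera(name); cv2.imwrite('pics/'+fn,cv2.cvtColor(im,cv2.COLOR_RGB2BGR)); return im
def cam(name):
    c=manip.camera_info(name); f=210/np.tan(np.radians(c['vfov'])/2)
    return c,f
def proj(name,p):
    c,f=cam(name); T=np.array(c['camera_from_world']); q=T[:3,:3]@np.array(p)+T[:3,3]
    s=q[:2]/q[2]; s=s*(1+c['k1']*(s@s)); return s*f+[c['cx'],c['cy']]
def ray(name,uv):
    c,f=cam(name); T=np.array(c['camera_from_world'])
    d=(np.array(uv)-[c['cx'],c['cy']])/f; s=d.copy()
    for _ in range(20): s=d/(1+c['k1']*(s@s))
    R=T[:3,:3]; return -R.T@T[:3,3], R.T@np.array([*s,1])
def atz(name,uv,z):
    o,d=ray(name,uv); return o+d*(z-o[2])/d[2]
E
python3 - <<'E'
from h import *
a=save('scene','s1.png');b=save('top','t1.png')
print(manip.camera_info('top'));print(manip.camera_info('scene'));print(manip.get_state())
E
```

```text
{'vfov': 47.22426929307753, 'cx': 284.30726018330097, 'cy': 208.38152883763024, 'k1': -0.05688333020428469, 'camera_from_world': array([[-1.21488985e-02, -9.99922381e-01, -2.76329257e-03,
         3.70069571e-02],
       [-9.86883335e-01,  1.24352776e-02, -1.60955416e-01,
         5.88669498e-01],
       [ 1.60977286e-01,  7.71616377e-04, -9.86957810e-01,
         1.04115115e+00],
       [ 0.00000000e+00,  0.00000000e+00,  0.00000000e+00,
         1.00000000e+00]])}
{'vfov': 55.19102514035095, 'cx': 281.79298694578716, 'cy': 212.43825158945688, 'k1': 0.0057941340378852265, 'camera_from_world': array([[-5.94995072e-01,  8.03729214e-01, -4.62880764e-04,
         3.26409845e-01],
       [ 6.81217731e-01,  5.03994889e-01, -5.30972272e-01,
        -3.10392551e-01],
       [-4.26524638e-01, -3.16241208e-01, -8.47389068e-01,
         1.22584763e+00],
       [ 0.00000000e+00,  0.00000000e+00,  0.00000000e+00,
         1.00000000e+00]])}
{'t': 0.1, 'q': array([-1.22735848e+00,  2.77071773e-01, -2.77554028e-02,  1.26801908e+00,
        1.25439350e-05,  1.46740811e+00]), 'dq': array([-0.00065438, -0.00095033,  0.00325995,  0.00077098,  0.00079256,
        0.00101105]), 'joint_efforts': array([ 3.28103870e-04, -4.46707571e+01,  2.96128500e+01,  8.46464129e-03,
       -6.12950748e-05, -7.83664866e-08]), 'ee_pos': array([ 0.2698292 , -0.56297474,  0.23825681]), 'tcp_rot': array([-1.01834124e-03,  9.75146431e-01,  2.21558994e-01, -1.16499137e-04]), 'ft_force': array([ 0.66954311, -0.11870373,  0.74492256]), 'moment': array([-0.00443364, -0.04449238, -0.01781583]), 'grip_force': 0.0, 'finger_gap': 0.9991657542934365}
```

View pics/s1.png

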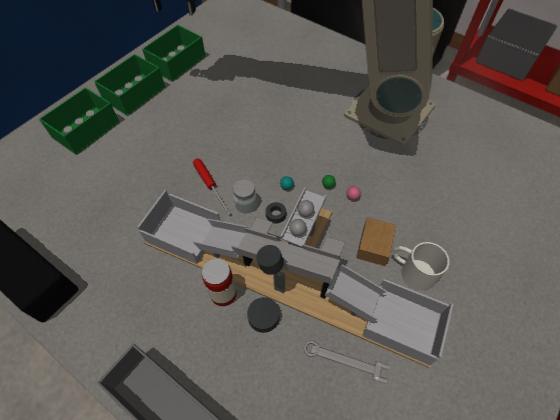

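View pics/t1.png

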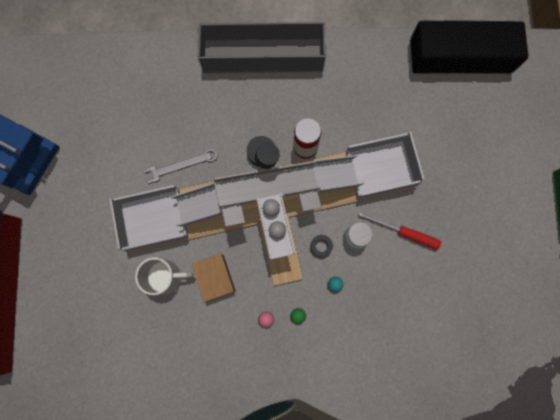

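The scene view shows the sorter with steel balls at about (297,227) and (306,208). In the top view they are at (271,208) and (277,230). The turquoise, green and pink balls lying on the bench are the look-alikes. The two grey balls in the lane fit the description, and I'll confirm that in an enlarged crop.

Run:
```python
import cv2
a=cv2.imread('pics/t1.png')[130:290,180:380]; cv2.imwrite('pics/t1c.png',cv2.convertScaleAbs(cv2.resize(a,None,fx=3.75,fy=3.75,interpolation=cv2.INTER_CUBIC),alpha=1.4))
a=cv2.imread('pics/s1.png')[170:310,190:360]; cv2.imwrite('pics/s1c.png',cv2.convertScaleAbs(cv2.resize(a,None,fx=4.2,fy=4.2,interpolation=cv2.INTER_CUBIC),alpha=1.4))
```

```text
(no output)
```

View pics/t1c.png

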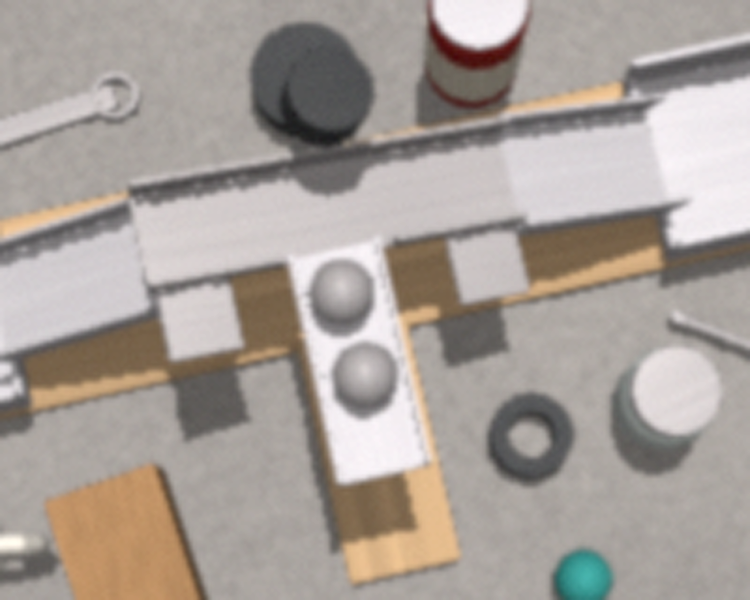

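View pics/s1c.png

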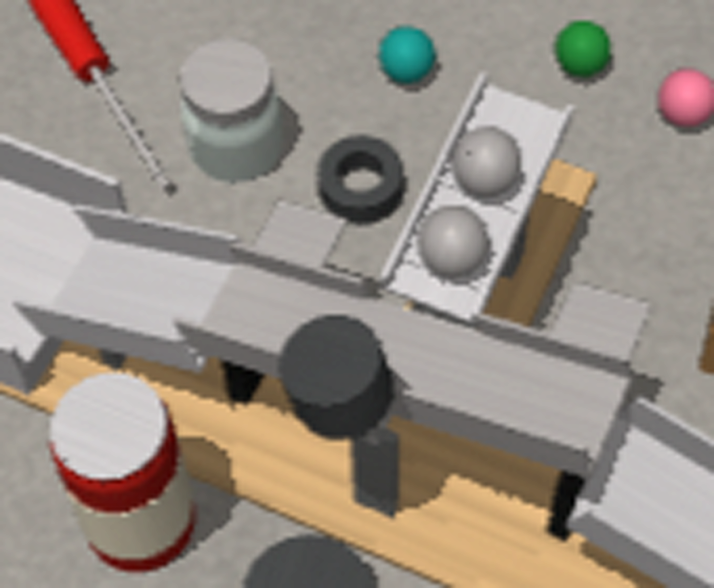

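The crops confirm two plain grey steel balls in the lane, at (342,293) and (365,378) in the top crop. Both tabs are visible. Next I'll fit the sorter pose for each lean.

```bash
cat > fit.py <<'E'
from h import *
from scipy.optimize import least_squares
T=lambda u,v:(u/3.75+180-.4,v/3.75+130-.4); S=lambda u,v:(u/4.2+190-.4,v/4.2+170-.4)
def pts(s): # s=+1: left up
    zl,zr=(.133,.099) if s>0 else (.099,.133)
    b1=(-.0555,0,.1495); b2=(-.1035,0,.1525); tl=(-.05,.085,zl); tr=(-.05,-.085,zr)
    return [('top',T(342,294),b1),('top',T(365,378),b2),('top',T(202,322),tl),('top',T(488,266),tr),
     ('scene',S(454,242),b1),('scene',S(487,161),b2),('scene',S(600,322),tl),('scene',S(300,235),tr),
     ('top',(148.5,218),(0,.275,.015)),('top',(385,168),(0,-.275,.015))]
def w(p,b):
    c,s=np.cos(p[2]),np.sin(p[2]); return np.array([p[0]+c*b[0]-s*b[1],p[1]+s*b[0]+c*b[1],b[2]])
for s in (1,-1):
    P=pts(s)
    r=least_squares(lambda p:np.concatenate([proj(n,w(p,b))-uv for n,uv,b in P]),[.6,0,0],loss='soft_l1')
    print(s,r.x,r.cost);print(np.round(np.reshape([proj(n,w(r.x,b))-uv for n,uv,b in P],(-1,2)),1).tolist())
    for n,b in zip('b1 b2 tl tr'.split(),[q[2] for q in P[:4]]): print(n,w(r.x,b).round(4))
    for sg in (1,-1):
        a=.2*sg; print('weight',sg,proj('top',w(r.x,(.047,np.sin(a)*-.083,.105+np.cos(a)*.085))))
E
python3 fit.py
```

```text
1 [0.62813534 0.06736752 0.20283366] 12.70441221281472
[[0.6, -0.1], [-0.7, 0.1], [-2.3, -0.2], [0.2, 0.4], [-1.4, -0.7], [-0.2, 0.2], [0.2, 1.4], [-1.3, 0.4], [4.7, 1.2], [-3.4, 2.1]]
b1 [0.5738 0.0562 0.1495]
b2 [0.5268 0.0465 0.1525]
tl [0.562  0.1406 0.133 ]
tr [ 0.5963 -0.026   0.099 ]
weight 1 [268.16931252 153.88472582]
weight -1 [252.1011462  157.29785688]
-1 [0.62819582 0.06865448 0.20093655] 28.660893876708897
[[-0.1, -0.1], [-1.4, 0.1], [-1.2, 2.0], [0.4, -2.4], [-0.9, -0.3], [0.4, 0.6], [-1.0, 9.1], [-1.6, -7.2], [4.1, 0.9], [-3.9, 2.3]]
b1 [0.5738 0.0576 0.1495]
b2 [0.5268 0.048  0.1525]
tl [0.5622 0.142  0.099 ]
tr [ 0.5962 -0.0246  0.133 ]
weight 1 [267.57535431 153.86944867]
weight -1 [251.50073068 157.25326514]
```

The gate leans with its left end up: the fit residuals are smaller for that case, and the weight sits at (267,155), matching +0.2. So I press the left tab at about (0.562, 0.141, 0.133), and the balls will run left. I'll move above it with the jaws shut.

>>> step_arm --moves '[{"tx":1.8,"ty":4.4,"spin":-1.4},{"tx":1.8,"ty":4.4,"spin":-1.4},{"tx":1.8,"ty":4.4,"spin":-1.4},{"tx":1.8,"ty":4.4,"spin":-1.4},{"tx":1.8,"ty":4.4,"spin":-1.4},{"tx":1.8,"ty":4.4,"spin":-1.4},{"tx":1.8,"ty":4.4,"spin":-1.4},{"tx":1.8,"ty":4.4,"spin":-1.4},{"tx":1.8,"ty":4.4,"spin":-1.4},{"tx":1.8,"ty":4.4,"spin":-1.4}]' --claw 0

```text
schema error: expected keys tx, ty, tz, spin
```

>>> step_arm --moves '[{"tx":1.8,"ty":4.4},{"tx":1.8,"ty":4.4},{"tx":1.8,"ty":4.4},{"tx":1.8,"ty":4.4},{"tx":1.8,"ty":4.4},{"tx":1.8,"ty":4.2},{},{},{}]'

```text
schema error: expected keys tx, ty, tz, spin
```

>>> step_arm --moves '[{"tx":1.8,"ty":4.4,"tz":0,"spin":-1.4},{"tx":1.8,"ty":4.4,"tz":0,"spin":-1.4},{"tx":1.8,"ty":4.4,"tz":0,"spin":-1.4},{"tx":1.8,"ty":4.4,"tz":0,"spin":-1.4},{"tx":1.8,"ty":4.4,"tz":0,"spin":-1.4},{"tx":1.8,"ty":4.4,"tz":0,"spin":-1.4},{"tx":1.8,"ty":4.4,"tz":0,"spin":-1.4},{"tx":1.8,"ty":4.4,"tz":0,"spin":-1.4},{"tx":1.8,"ty":4.4,"tz":0,"spin":-1.4},{"tx":1.8,"ty":4.4,"tz":0,"spin":-1.4}]' --claw 0

```text
t: 1.1
ee_pos: [0.4501, -0.1217, 0.2391]
tcp_rot: [-0.0, 0.995, 0.1, -0.0]
ft_force: [1.6, -0.4, -0.1]
finger_gap: 0.003
grip_force: 0.0
```

>>> step_arm --moves '[{"tx":1.8,"ty":4.4,"tz":0,"spin":0},{"tx":1.8,"ty":4.4,"tz":0,"spin":0},{"tx":1.8,"ty":4.4,"tz":0,"spin":0},{"tx":1.8,"ty":4.4,"tz":0,"spin":0},{"tx":1.8,"ty":4.4,"tz":0,"spin":0},{"tx":1.8,"ty":4.2,"tz":0,"spin":0},{"tx":0,"ty":0,"tz":0,"spin":0},{"tx":0,"ty":0,"tz":0,"spin":0},{"tx":0,"ty":0,"tz":0,"spin":0}]'

```text
t: 2.0
ee_pos: [0.5573, 0.1376, 0.2388]
tcp_rot: [0.0, 0.995, 0.101, -0.001]
ft_force: [0.1, 0.4, 0.6]
finger_gap: -0.001
grip_force: 0.0
```

Run:
```python
from h import *
from scipy.spatial.transform import Rotation as Ro
s=manip.get_state(); im=save('wrist','w1.png'); c=manip.camera_info('wrist')
print(manip.tcp_to_tips)
f=210/np.tan(np.radians(c['vfov'])/2); q=s['tcp_rot']
M=np.eye(4);M[:3,:3]=Ro.from_quat([q[1],q[2],q[3],q[0]]).as_matrix();M[:3,3]=s['ee_pos']
W=np.linalg.inv(M@c['tool_from_camera'])
b=cv2.cvtColor(im,cv2.COLOR_RGB2BGR)
for p in [(.562,.1406,.133),(.5738,.0562,.1495),(.5268,.0465,.1525)]:
    k=W[:3,:3]@np.array(p)+W[:3,3]; t=k[:2]/k[2]; t=t*(1+c['k1']*t@t); uv=t*f+[c['cx'],c['cy']]; print(uv,k[2])
    cv2.drawMarker(b,tuple(int(x) for x in uv),(0,0,255))
cv2.imwrite('pics/w1m.png',b)
```

```text
0.008
[275.99858536 203.46263619] 0.24988371422996958
[384.0122015  215.77808326] 0.2356875887971253
[379.31340233 272.20215853] 0.24665067953645142
```

View pics/w1m.png

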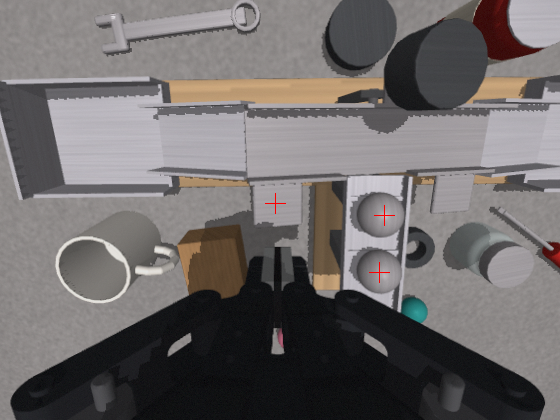

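The predicted marks land on the tab centre and within about 3 mm of the balls. The lane is really about 2 mm further left than I estimated. Now I press the tab.

>>> step_arm --moves '[{"tx":0.5,"ty":0.4,"tz":-4,"spin":0},{"tx":0,"ty":0,"tz":-4,"spin":0},{"tx":0,"ty":0,"tz":-1,"spin":0},{"tx":0,"ty":0,"tz":-0.7,"spin":0},{"tx":0,"ty":0,"tz":-0.7,"spin":0},{"tx":0,"ty":0,"tz":-0.7,"spin":0},{"tx":0,"ty":0,"tz":-0.7,"spin":0},{"tx":0,"ty":0,"tz":-0.5,"spin":0},{"tx":0,"ty":0,"tz":0,"spin":0},{"tx":0,"ty":0,"tz":0,"spin":0}]'

```text
t: 3.05
ee_pos: [0.5631, 0.1424, 0.1163]
tcp_rot: [0.0, 0.995, 0.101, -0.0]
ft_force: [0.1, 0.4, -0.5]
finger_gap: -0.002
grip_force: 0.0
```

>>> step_arm --moves '[{"tx":0,"ty":0,"tz":0,"spin":0},{"tx":0,"ty":0,"tz":4,"spin":0},{"tx":0,"ty":0,"tz":4,"spin":0},{"tx":0,"ty":0,"tz":3,"spin":0},{"tx":0,"ty":0,"tz":0,"spin":0},{"tx":0,"ty":0,"tz":0,"spin":0}]'

```text
t: 3.65
ee_pos: [0.5638, 0.1425, 0.2275]
tcp_rot: [-0.0, 0.995, 0.101, 0.001]
ft_force: [-0.1, -0.3, -1.1]
finger_gap: 0.001
grip_force: 0.0
```

Run:
```python
from h import *
save('wrist','w2.png')
```

```text
(no output)
```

View pics/w2.png

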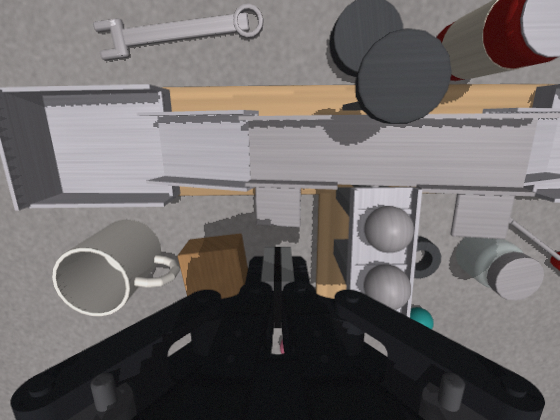

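The gate is over: the weight has moved left and the left tab is down. Next I go behind the rear ball, stop above it, then come down.

>>> step_arm --moves '[{"tx":-2.5,"ty":-3.4,"tz":0,"spin":0},{"tx":-2.5,"ty":-3.4,"tz":0,"spin":0},{"tx":-2.5,"ty":-3.4,"tz":0,"spin":0},{"tx":0,"ty":0,"tz":0,"spin":0},{"tx":0,"ty":0,"tz":0,"spin":0},{"tx":0,"ty":0,"tz":-3,"spin":0},{"tx":0,"ty":0,"tz":-2.5,"spin":0},{"tx":0,"ty":0,"tz":-1.7,"spin":0},{"tx":0,"ty":0,"tz":0,"spin":0},{"tx":0,"ty":0,"tz":0,"spin":0}]'

```text
t: 4.7
ee_pos: [0.4882, 0.041, 0.1539]
tcp_rot: [-0.0, 0.995, 0.102, -0.001]
ft_force: [1.3, -0.2, 0.3]
finger_gap: 0.002
grip_force: 0.0
```

Run:
```python
from h import *
print(manip.get_state()['ee_pos'])
a=cv2.cvtColor(manip.read_camera('scene'),cv2.COLOR_RGB2BGR)[160:310,190:360]
b=cv2.cvtColor(manip.read_camera('wrist'),cv2.COLOR_RGB2BGR)
cv2.imwrite('pics/c3.png',np.hstack([cv2.resize(a,(400,353)),cv2.resize(b,(400,353))[:, :]]))
```

```text
[0.48824089 0.041028   0.15386446]
```

View pics/c3.png

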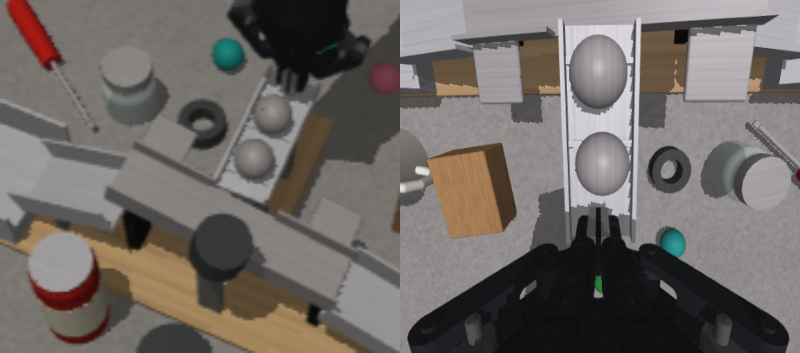

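The fingertips are centred between the rails, behind the rear ball. I push slowly along the lane (direction 0.98, 0.20, falling 4°).

>>> step_arm --moves '[{"tx":0.4,"ty":0.08,"tz":-0.02,"spin":0},{"tx":0.4,"ty":0.08,"tz":-0.02,"spin":0},{"tx":0.3,"ty":0.06,"tz":-0.02,"spin":0},{"tx":0.3,"ty":0.06,"tz":-0.02,"spin":0},{"tx":0.3,"ty":0.06,"tz":-0.02,"spin":0},{"tx":0.3,"ty":0.06,"tz":-0.02,"spin":0},{"tx":0.3,"ty":0.06,"tz":-0.02,"spin":0},{"tx":0.3,"ty":0.06,"tz":-0.02,"spin":0},{"tx":0.3,"ty":0.06,"tz":-0.02,"spin":0},{"tx":0.3,"ty":0.06,"tz":-0.02,"spin":0}]'

```text
t: 5.8
ee_pos: [0.5206, 0.0468, 0.1524]
tcp_rot: [-0.0, 0.995, 0.101, 0.0]
ft_force: [-0.1, 0.1, 0.4]
finger_gap: -0.004
grip_force: 0.0
```

>>> step_arm --moves '[{"tx":0.3,"ty":0.06,"tz":-0.02,"spin":0},{"tx":0.3,"ty":0.06,"tz":-0.02,"spin":0},{"tx":0.3,"ty":0.06,"tz":-0.02,"spin":0},{"tx":0.3,"ty":0.06,"tz":-0.02,"spin":0},{"tx":0,"ty":0,"tz":0,"spin":0},{"tx":0,"ty":0,"tz":0,"spin":0},{"tx":0,"ty":0,"tz":0,"spin":0},{"tx":0,"ty":0,"tz":0,"spin":0},{"tx":0,"ty":0,"tz":0,"spin":0},{"tx":0,"ty":0,"tz":0,"spin":0}]'

```text
t: 6.8
ee_pos: [0.532, 0.0491, 0.1515]
tcp_rot: [-0.0, 0.995, 0.101, -0.0]
ft_force: [-0.5, -0.4, 0.1]
finger_gap: 0.002
grip_force: 0.0
```

Run:
```python
from h import *
print(manip.get_state()['ee_pos'])
a=cv2.cvtColor(manip.read_camera('scene'),cv2.COLOR_RGB2BGR)[160:370,130:460]
b=cv2.cvtColor(manip.read_camera('wrist'),cv2.COLOR_RGB2BGR)
cv2.imwrite('pics/c4.png',np.hstack([cv2.resize(a,(470,300)),cv2.resize(b,(330,300))]))
```

```text
[0.53196216 0.04914436 0.15153438]
```

View pics/c4.png

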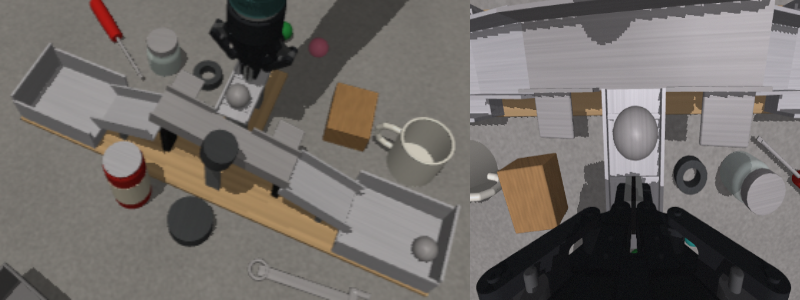

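The first ball is in the left tray, and the second is resting at the front bar. I continue the push.

>>> step_arm --moves '[{"tx":0.4,"ty":0.08,"tz":-0.02,"spin":0},{"tx":0.4,"ty":0.08,"tz":-0.02,"spin":0},{"tx":0.3,"ty":0.06,"tz":-0.02,"spin":0},{"tx":0.3,"ty":0.06,"tz":-0.02,"spin":0},{"tx":0.3,"ty":0.06,"tz":-0.02,"spin":0},{"tx":0.3,"ty":0.06,"tz":-0.02,"spin":0},{"tx":0.3,"ty":0.06,"tz":-0.02,"spin":0},{"tx":0.3,"ty":0.06,"tz":-0.02,"spin":0},{"tx":0,"ty":0,"tz":0,"spin":0},{"tx":0,"ty":0,"tz":0,"spin":0}]'

```text
t: 7.9
ee_pos: [0.5582, 0.0544, 0.1499]
tcp_rot: [0.0, 0.995, 0.101, 0.0]
ft_force: [-0.6, -0.1, -0.2]
finger_gap: -0.0
grip_force: 0.0
```

>>> step_arm --moves '[{"tx":0,"ty":0,"tz":0,"spin":0},{"tx":0,"ty":0,"tz":2,"spin":0},{"tx":0,"ty":0,"tz":3,"spin":0},{"tx":0,"ty":0,"tz":3,"spin":0},{"tx":-2,"ty":0,"tz":0,"spin":0},{"tx":-3,"ty":0,"tz":0,"spin":0},{"tx":0,"ty":0,"tz":0,"spin":0},{"tx":0,"ty":0,"tz":0,"spin":0},{"tx":0,"ty":0,"tz":0,"spin":0},{"tx":0,"ty":0,"tz":0,"spin":0}]'

```text
t: 8.9
ee_pos: [0.5089, 0.0543, 0.23]
tcp_rot: [0.0, 0.995, 0.101, 0.0]
ft_force: [0.1, -0.2, -0.3]
finger_gap: -0.001
grip_force: 0.0
```

Run:
```python
from h import *
save('scene','s5.png')
```

```text
(no output)
```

View pics/s5.png

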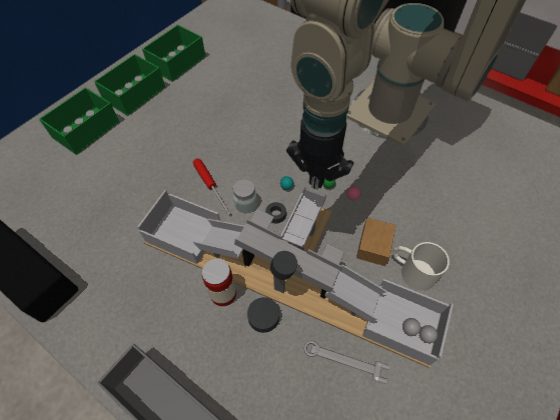

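Both steel balls are in the left tray at (411,326) and (429,334). The lane is empty, the gate is still over, and the other objects are undisturbed.

```bash
python3 -c "
from cell import manip
print(manip.sign_off())"
```

```text
the job is handed in; nothing more can be done
None
```

I rocked the gate so its left end is down, pushed both steel balls along the lane into the left tray, and handed the job in at about 9 s; the last picture showed nothing else moved.

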